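Wind the twine bobbin up off its spindle and slide it onto the landing shelf

ROBOT

A 6-joint arm with a two-finger parallel gripper is mounted at the origin on the work surface. World frame = base frame: x ahead of the robot, y to its left, z up, the work surface at z = 0. Lengths are in m, angles in rad, forces in N, time in s.
With the tool pointing down it reaches from about 0.25 to 0.8 m from the base axis. Payload 8.5 kg.
Tool frame: the origin (TCP) lies at the very end of the fingers, on their centre line; the grasp point (between the pads) lies 19 mm behind it; z points along the fingers, y is the line along which they close (so a half turn about z gives the same grasp; the last joint's range is limited). The gripper opens to 85 mm and grips with 20 to 120 N. Pads are 22 mm wide; open, the fingers measure 114 mm over their backs; the gripper's body (76 mm by 85 mm) begins 54 mm behind the grasp point. The pads swing forward as they close: fully open they stand 13 mm farther back than shut.
Start: joints at [1.18, 0.238, -0.013, 1.319, 0, 1.571], TCP at [0.2, 0.485, 0.231] pointing down, gripper open.
Joint ranges: [-2.66, 2.66], [-1.03, 1.9], [-1.14, 1.46], [-1.82, 2.27], [-1.45, 1.34], [-3.14, 3.14]. Speed limits (rad/s): [2.22, 2.22, 2.79, 3.14, 3.14, 3.14].

INTERFACE

Orientations are given as a rotation vector (axis times angle).
In Python, from rig import r gives the robot as it stands.
- The arm moves only by the tool arm_command, never from a script. Its argument "plan" is a list of rows, each an object of numbers: "x", "y", "z": the shift along the tool's x, y, z in cm; "rx", "ry", "rz": the turn, a rotation vector about the tool's x, y, z in degrees; "gripper": the opening, from 0 (shut) to 1 (fully open). A call has 1 to 20 rows; each row is the pose to reach, as a shift and turn from the pose commanded when the call began, along the tool's axes at that moment; what a row does not reach only later rows make up. A row lasts 1/12 s, in which the tool goes at most 41.7 mm and 7.16 degrees, less where a joint would pass 70% of its speed; a pose out of reach is approached as far as the arm can. A call with a gripper value outside its range is refused whole. The fingers move at their own pace and stop on an object; "squeeze" is the grip in N (left out, the last holds). Time passes only in rows, so rows that repeat a pose let the fingers close. It gives the time, the measured TCP pose, the force, the opening and the grip force at its end, in the units of the state.
- r.observe(): the state, without advancing time (a new reading comes with each control period).
- r.capture(name): name is "scene" or "top" or "wrist"; returns a dict with "frame" (420x560x3 uint8, blue, green, red), "camera_matrix" (3x3 intrinsics, pixels), "k1" (the pictures are not rectified: a ray, as slopes to the right and down, at radius r is drawn at 1 + k1 r^2 times it, then the intrinsics apply), "world_from_camera" (4x4, takes a point from camera to world coordinates); the wrist camera has in their place "tool_from_camera" (4x4, takes a point from camera to tool coordinates, whose origin is the TCP and whose axes are the flange's). Camera axes: x right, y down, z forward; pixel columns grow to the right and rows downward; lengths in m; the calibration is good to about 2 mm. A picture is of the moment at which its call begins: read the wrist's pose just before it. There is no depth.
- r.close_job(): hands the job in; it is judged then, once.
The state is a dict: "time": time; "joint_positions": joint angles; "qvel": joint speeds; "effort": joint torques, N m; "tool_pos": TCP position; "tool_rot": TCP orientation; "contact_force": force on the tool from outside, world axes, zero at the start; "wrist_torque": the same for the moment, N m; "gripper_width": finger opening in m; "gripper_force": force on a finger pad.
Only numpy, scipy, OpenCV 4.12 (cv2) and the standard library are available. Lean on these libraries where they do the work, as an engineer would, in place of code of your own. Each camera call takes 0.05 s, during which the arm holds its last target. There are 200 camera calls.

TASK

Take the twine bobbin off the stand's upright spindle: wind the key clockwise, regripping as needed, until you feel its stop and the lift deck has carried the bobbin right up clear of the spindle. Then push the bobbin sideways across onto the landing shelf, between the rails, until it rests against the end fence; do not press it hard, tip it or drop it, and leave the bottles and the jar standing where they are.

Things in the scene. Friction and masses are not known exactly. Their poses are not given: they have to be found in the camera images.
- stand: fixed stand. Origin on the table under the spindle, z up. Base 130 x 400 mm, 12 thick. Along its y: key column at +145 mm, mast (50 wide, y 68 to 84, top 105 mm high), spindle at 0, white landing shelf from -64 to -216 (144 wide, top 108 mm above the table), with rails 12 mm high at x = +-64 (inner faces) from y = -80 on and an end fence 40 mm high, face at y = -206.
- spindle_tip (a point): centre of the steel spindle's top, 105 mm above the table; spindle 32 mm diameter, upright, fixed on the stand
- key_grip (a point): centre of the butterfly key's handle, on its upright axis, 103 mm above the table. Handle 64 mm long along x, 12 thick along y, 34 tall, flat faces; gearbox 62 mm square below, its top at 70 mm. Turns clockwise seen from above, 5.0 rad from start to hard stop, lifting 16 mm per rad; a spring opposes it (0.2 to 0.35 N m) and friction holds it.
- lift (a joint): height of the lift deck above its lowest place, m: 0 at the start, 0.080 at the key's stop. Deck: aluminium ring 118 mm across round the spindle, its top 30 mm above the table at 0, 110 mm at the stop (2 mm above the landing shelf, 5 mm above the spindle's tip)
- bobbin: loose bobbin of twine, about 0.3 kg, 60 mm tall, two card flanges 114 mm across and 5 mm thick at bottom and top, wound part 96 mm across, open core 40 mm across. Origin: centre of its underside; z up along its axis. It starts standing on the lift deck with the spindle through its core
- landing (a point): point on the landing shelf's top under the bobbin's centre when it rests against the end fence: y = -149 mm in the stand's frame, axes as the stand's
- oil_bottle: bystander: amber glass bottle with a brass cap, 62 mm across, 170 mm tall; origin centre of underside
- sauce_bottle: bystander: white plastic bottle with a green cap, 66 mm across, 160 mm tall; origin centre of underside
- relish_jar: bystander: glass jar with a steel lid, 72 mm across, 85 mm tall; origin centre of underside

How it is judged:
By the outcome, as a careful person would: the job done as asked, in the order asked, and still so for the second after the job is handed in, with the robot touching nothing.
It also fails if it takes over 72 s, if anything falls off the work surface, if the arm or the gripper's body presses on something with over 40 N, if the wrist force passes 120 N, or if a joint passes its speed limit or range.

## Working session

There is one attempt and no reset: what is moved stays moved. The work goes in short steps, Python scripts to look and compute and a tool call to move; the robot and the scene stay as the last step left them, time stands still between calls to the robot, and variables do not carry over. Pictures are saved under pics/ and viewed, at most 10 in all, crops included, and the job is handed in when it is done.

Besides the shell and the picture viewer there is one more tool, called after "Emit:" as name(argument=value, ...), one argument or row to a line, values as JSON. arm_command: Moves the arm, as the interface text tells. Its arguments: {"type":"object","properties":{"plan":{"type":"array"},"squeeze":{"type":"number"}},"required":["plan"]}

```bash
mkdir -p pics; ls
python3 - <<'E'
from rig import r
import cv2,numpy as np
s=r.observe();print(s['tool_pos'],s['tool_rot'],s['time'])
for n in("scene","top"):
    c=r.capture(n);cv2.imwrite(f"pics/{n}0.png",c["frame"]);print(n,c["camera_matrix"],c["k1"],np.round(c["world_from_camera"],4))
c=r.capture("wrist");print(c["camera_matrix"],c["k1"],c["tool_from_camera"])
E
```

```text
pics
[0.19980304 0.48504307 0.23065589] [-6.09748351e-01 -3.08153222e+00  2.26484555e-03] 0.0
scene [[441.0278892    0.         281.73652601]
 [  0.         441.0278892  211.80187594]
 [  0.           0.           1.        ]] -0.06630244823389668 [[-0.668   0.5951 -0.4468  1.0294]
 [ 0.7441  0.5389 -0.3949  0.3732]
 [ 0.0058 -0.5963 -0.8028  0.8085]
 [ 0.      0.      0.      1.    ]]
top [[429.40000136   0.         272.52592746]
 [  0.         429.40000136 218.38220163]
 [  0.           0.           1.        ]] -0.13086253654624963 [[-3.900e-03 -9.875e-01  1.574e-01  5.224e-01]
 [-9.998e-01  7.000e-04 -2.020e-02  2.670e-02]
 [ 1.990e-02 -1.574e-01 -9.873e-01  8.042e-01]
 [ 0.000e+00  0.000e+00  0.000e+00  1.000e+00]]
[[305.47506549   0.         282.85620304]
 [  0.         305.47506549 207.55737356]
 [  0.           0.           1.        ]] -0.008704726179294069 [[ 1.92439011e-05 -9.60828066e-01 -2.77145139e-01  7.06408538e-02]
 [ 9.99998138e-01  5.53271543e-04 -1.84868825e-03  1.48400461e-04]
 [ 1.92960807e-03 -2.77144587e-01  9.60826287e-01 -1.43163928e-01]
 [ 0.00000000e+00  0.00000000e+00  0.00000000e+00  1.00000000e+00]]
```

View pics/top0.png

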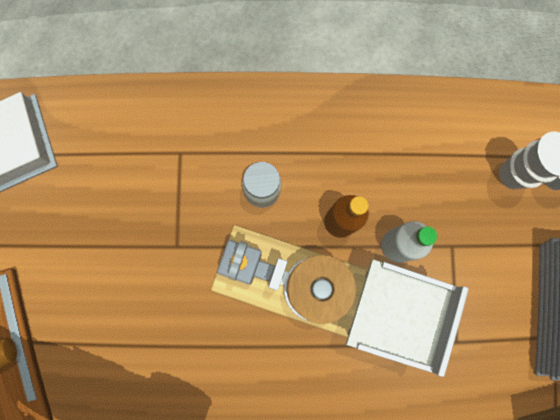

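View pics/scene0.png

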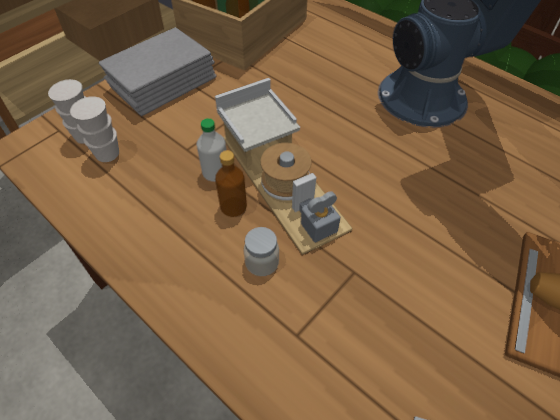

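```bash
cat > h.py <<'E'
from rig import r
import cv2,numpy as np
from scipy.spatial.transform import Rotation as R
def ray(c,uv,T):
    d=np.array([c["k1"],0,0,0,0.])
    p=cv2.undistortPoints(np.array([[uv]],float),c["camera_matrix"],d)[0,0]
    return T[:3,3],T[:3,:3]@np.array([p[0],p[1],1])
def pt(c,uv,z,T=None):
    o,d=ray(c,uv,c["world_from_camera"] if T is None else T)
    return o+d*(z-o[2])/d[2]
def proj(c,P,T=None):
    T=np.linalg.inv(c["world_from_camera"] if T is None else T)
    q=T[:3,:3]@P+T[:3,3]
    return cv2.projectPoints(q[None],np.zeros(3),np.zeros(3),c["camera_matrix"],np.array([c["k1"],0,0,0,0.]))[0][0,0]
def tool(s):
    T=np.eye(4);T[:3,:3]=R.from_rotvec(s["tool_rot"]).as_matrix();T[:3,3]=s["tool_pos"];return T
E
python3 - <<'E'
from h import *
c=r.capture("top");f=c["frame"]
hsv=cv2.cvtColor(f,cv2.COLOR_BGR2HSV)
# spindle tip: gray blob near (322,289)
m=((hsv[...,1]<70)&(hsv[...,2]>60)).astype(np.uint8)
n,l,st,ce=cv2.connectedComponentsWithStats(m)
for i in range(1,n):
    if st[i,4]>60 and 200<ce[i][0]<480 and 150<ce[i][1]<390: print(st[i],ce[i])
print('spindle',pt(c,(322,289),.105))
for nme,uv,z in[('oil',(359,206),.17),('sauce',(427,236),.16),('jar',(262,180),.085),('key',(238,256),.12)]:print(nme,pt(c,uv,z).round(4))
for uv in[(370,261),(348,345),(443,374),(467,289)]:print(pt(c,uv,.108).round(4))
cv2.imwrite("pics/crop1.png",cv2.resize(f[215:385,200:480],None,fx=2.8,fy=2.8,interpolation=cv2.INTER_CUBIC))
E
```

```text
[ 242  162   39   45 1387] [261.27180966 183.79812545]
[ 381  222   52   41 1382] [404.06512301 243.2040521 ]
[ 217  240   89   80 2112] [254.54876894 267.96022727]
[ 346  259  123  118 9342] [407.1448298  317.16613145]
[311 278  22  22 362] [321.40331492 288.70718232]
spindle [ 0.51802509 -0.06731844  0.105     ]
oil [ 0.6424 -0.1176  0.17  ]
sauce [ 0.5973 -0.2256  0.16  ]
jar [0.704  0.0298 0.085 ]
key [0.5709 0.0679 0.12  ]
[ 0.5626 -0.1469  0.108 ]
[ 0.4284 -0.1074  0.108 ]
[ 0.3766 -0.2642  0.108 ]
[ 0.5139 -0.3115  0.108 ]
```

View pics/crop1.png

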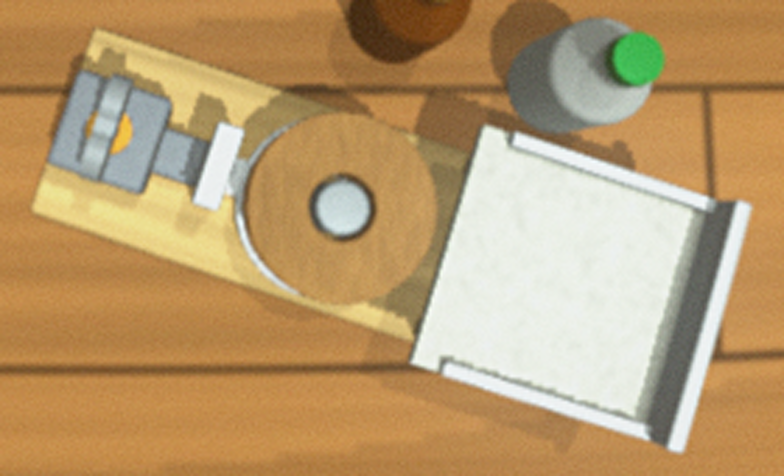

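The top view shows the key handle centred near (237,260), the spindle tip at (322,289) and the white shelf centred near (407,317). The stand is yawed about -17°. The scene view agrees: the jar, oil and sauce bottles stand on the far side. The turn fits in one grip if joint 6 starts near -2.7 rad, so I'm moving above the key now.

Emit:
arm_command(
  plan=[
    {"x": -49.5, "y": -24.5, "rz": -140, "gripper": 0.5},
    {"x": -49.5, "y": -24.5, "rz": -140, "gripper": 0.5},
    {"x": -49.5, "y": -24.5, "rz": -140, "gripper": 0.5},
    {"x": -49.5, "y": -24.5, "rz": -140, "gripper": 0.5},
    {"x": -49.5, "y": -24.5, "rz": -140, "gripper": 0.5},
    {"x": -49.5, "y": -24.5, "rz": -140, "gripper": 0.5},
    {"x": -49.5, "y": -24.5, "rz": -140, "gripper": 0.5},
    {"x": -49.5, "y": -24.5, "rz": -140, "gripper": 0.5},
    {"x": -49.5, "y": -24.5, "rz": -140, "gripper": 0.5},
    {"x": -49.5, "y": -24.5, "rz": -140, "gripper": 0.5},
    {"x": -49.5, "y": -24.5, "rz": -140, "gripper": 0.5},
    {"x": -49.5, "y": -24.5, "rz": -140, "gripper": 0.5},
    {"x": -49.5, "y": -24.5, "rz": -140, "gripper": 0.5},
    {"x": -49.5, "y": -24.5, "rz": -140, "gripper": 0.5},
    {"x": -49.5, "y": -24.5, "rz": -140, "gripper": 0.5},
    {"x": -49.5, "y": -24.5, "rz": -140, "gripper": 0.5},
    {"x": -49.5, "y": -24.5, "rz": -140, "gripper": 0.5},
    {"x": -49.5, "y": -24.5, "rz": -140, "gripper": 0.5},
    {"x": -49.5, "y": -24.5, "rz": -140, "gripper": 0.5},
    {"x": -49.5, "y": -24.5, "rz": -140, "gripper": 0.5},
  ],
)

```text
invalid input
```

Emit:
arm_command(
  plan=[
    {"rz": -45.1},
    {"rz": -45.1},
    {"rz": -45.1},
    {"rz": -45.1},
    {"rz": -45.1},
    {"rz": -45.1},
    {"rz": -45.1},
    {"rz": -45.1},
    {"rz": -45.1},
  ],
)

```text
invalid input
```

Run:
```python
from h import *
s=r.observe();T=tool(s);print(s['time'],s['tool_pos'],s['joint_positions'],T[:3,:3].round(3))
c=r.capture("wrist");W=T@c["tool_from_camera"]
f=c["frame"]
for P in [(.561,.0715,.12),(.518,-.0673,.105)]:
    uv=proj(c,np.array(P),W);print(uv);cv2.drawMarker(f,(int(uv[0]),int(uv[1])),(0,0,255),0,8)
cv2.imwrite("pics/w1.png",f)
```

```text
0.2 [0.19989223 0.48517543 0.23090648] [ 1.17999814e+00  2.38580556e-01 -1.39362701e-02  1.31920556e+00
 -1.69840538e-05  1.57079108e+00] [[-0.925  0.381 -0.   ]
 [ 0.381  0.925 -0.001]
 [-0.    -0.001 -1.   ]]
[ 99.23917146 560.12301563]
[  4.48474156 549.31852163]
```

View pics/w1.png

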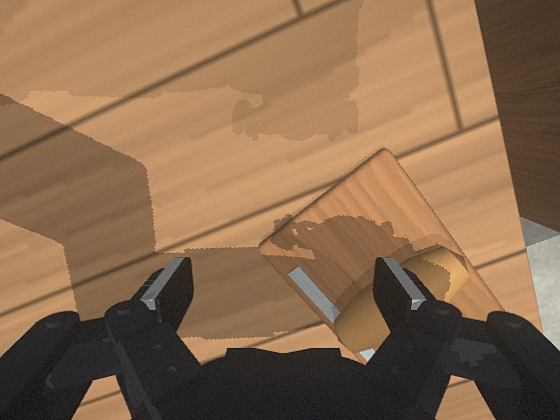

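The picture shows only a cutting board and the open fingers, because both moves were refused as invalid. I'll resend with every field filled in each row.

Emit:
arm_command(
  plan=[
    {"x": -10, "y": -5, "z": 0, "rx": 0, "ry": 0, "rz": -20, "gripper": 0.5},
    {"x": -10, "y": -5, "z": 0, "rx": 0, "ry": 0, "rz": -20, "gripper": 0.5},
    {"x": -10, "y": -5, "z": 0, "rx": 0, "ry": 0, "rz": -20, "gripper": 0.5},
  ],
)

```text
time: 0.5
tool_pos: [0.273, 0.401, 0.231]
tool_rot: [-0.061, -3.141, 0.001]
contact_force: [0.6, 0.8, 1.3]
gripper_width: 0.0514
gripper_force: 0.0
```

Emit:
arm_command(
  plan=[
    {"x": -30.3, "y": -31.8, "z": 0, "rx": 0, "ry": 0, "rz": -130, "gripper": 0.5},
    {"x": -30.3, "y": -31.8, "z": 0, "rx": 0, "ry": 0, "rz": -130, "gripper": 0.5},
    {"x": -30.3, "y": -31.8, "z": 0, "rx": 0, "ry": 0, "rz": -130, "gripper": 0.5},
    {"x": -30.3, "y": -31.8, "z": 0, "rx": 0, "ry": 0, "rz": -130, "gripper": 0.5},
    {"x": -30.3, "y": -31.8, "z": 0, "rx": 0, "ry": 0, "rz": -130, "gripper": 0.5},
    {"x": -30.3, "y": -31.8, "z": 0, "rx": 0, "ry": 0, "rz": -130, "gripper": 0.5},
    {"x": -30.3, "y": -31.8, "z": 0, "rx": 0, "ry": 0, "rz": -130, "gripper": 0.5},
    {"x": -30.3, "y": -31.8, "z": 0, "rx": 0, "ry": 0, "rz": -130, "gripper": 0.5},
    {"x": -30.3, "y": -31.8, "z": 0, "rx": 0, "ry": 0, "rz": -130, "gripper": 0.5},
    {"x": -30.3, "y": -31.8, "z": 0, "rx": 0, "ry": 0, "rz": -130, "gripper": 0.5},
    {"x": -30.3, "y": -31.8, "z": 0, "rx": 0, "ry": 0, "rz": -130, "gripper": 0.5},
    {"x": -30.3, "y": -31.8, "z": 0, "rx": 0, "ry": 0, "rz": -130, "gripper": 0.5},
    {"x": -30.3, "y": -31.8, "z": 0, "rx": 0, "ry": 0, "rz": -130, "gripper": 0.5},
    {"x": -30.3, "y": -31.8, "z": 0, "rx": 0, "ry": 0, "rz": -130, "gripper": 0.5},
    {"x": -30.3, "y": -31.8, "z": 0, "rx": 0, "ry": 0, "rz": -130, "gripper": 0.5},
    {"x": -30.3, "y": -31.8, "z": 0, "rx": 0, "ry": 0, "rz": -130, "gripper": 0.5},
    {"x": -30.3, "y": -31.8, "z": 0, "rx": 0, "ry": 0, "rz": -130, "gripper": 0.5},
    {"x": -30.3, "y": -31.8, "z": 0, "rx": 0, "ry": 0, "rz": -130, "gripper": 0.5},
    {"x": -30.3, "y": -31.8, "z": 0, "rx": 0, "ry": 0, "rz": -130, "gripper": 0.5},
    {"x": -30.3, "y": -31.8, "z": 0, "rx": 0, "ry": 0, "rz": -130, "gripper": 0.5},
  ],
)

```text
time: 2.17
tool_pos: [0.5606, 0.0704, 0.2311]
tool_rot: [2.821, -1.383, -0.0]
contact_force: [-1.1, 0.5, 0.5]
gripper_width: 0.0426
gripper_force: 0.0
```

Emit:
arm_command(
  plan=[
    {"x": 0, "y": 0, "z": 0, "rx": 0, "ry": 0, "rz": -35, "gripper": 0.5},
    {"x": 0, "y": 0, "z": 0, "rx": 0, "ry": 0, "rz": -35, "gripper": 0.5},
    {"x": 0, "y": 0, "z": 0, "rx": 0, "ry": 0, "rz": -35, "gripper": 0.5},
    {"x": 0, "y": 0, "z": 0, "rx": 0, "ry": 0, "rz": -35, "gripper": 0.5},
    {"x": 0, "y": 0, "z": 0, "rx": 0, "ry": 0, "rz": -35, "gripper": 0.5},
    {"x": 0, "y": 0, "z": 0, "rx": 0, "ry": 0, "rz": -35, "gripper": 0.5},
    {"x": 0, "y": 0, "z": 0, "rx": 0, "ry": 0, "rz": -35, "gripper": 0.5},
  ],
)

```text
time: 2.75
tool_pos: [0.5606, 0.0704, 0.2312]
tool_rot: [3.103, -0.487, -0.0]
contact_force: [0.4, -0.6, -0.8]
gripper_width: 0.0429
gripper_force: 0.0
```

Run:
```python
from h import *
s=r.observe();T=tool(s);print(s['time'],s['tool_pos'],s['joint_positions'],T[:3,:3].round(3))
c=r.capture("wrist");W=T@c["tool_from_camera"]
f=c["frame"];cv2.imwrite("pics/w2raw.png",f)
for P in [(.561,.0715,.12),(.518,-.0673,.105)]:
    uv=proj(c,np.array(P),W);print(uv);cv2.drawMarker(f,(int(uv[0]),int(uv[1])),(0,0,255),0,8)
cv2.imwrite("pics/w2.png",f)
```

```text
2.75 [0.56056115 0.07041867 0.23118713] [ 1.25027685e-01  3.07573193e-01  8.30175626e-02  1.34656543e+00
 -1.11501859e-04 -2.70518465e+00] [[ 0.952 -0.306 -0.   ]
 [-0.306 -0.952 -0.   ]
 [-0.     0.    -1.   ]]
[281.10815238 203.73872048]
[440.47761085 197.63090592]
```

View pics/w2.png

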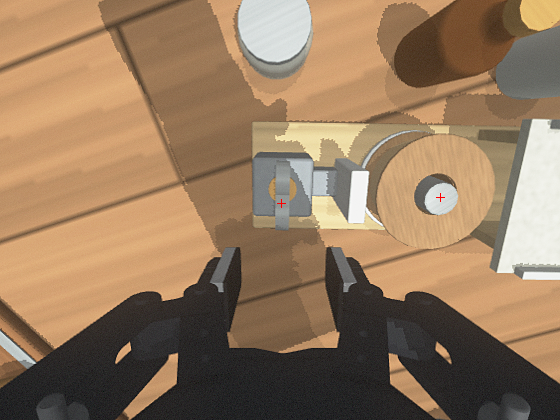

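The handle sits at column 282, rows 160–229, and the bobbin and spindle marker match at (440,198). Next I'll check the handle centre along its length and its angle.

Run:
```python
from h import *
s=r.observe();T=tool(s);c=r.capture("wrist");W=T@c["tool_from_camera"]
k=np.array([.561,.0715,0]);X=np.array([.955,-.297,0])
for a,z in((.032,.086),(.032,.12),(-.032,.12),(-.032,.086)):print(proj(c,k+a*X+[0,0,z],W))
f=c["frame"];g=f[150:240,262:302]
hsv=cv2.cvtColor(g,cv2.COLOR_BGR2HSV)
m=((hsv[...,1]<60))
for v in range(10,90,4):print(v+150,''.join('#' if q else '.' for q in m[v]),hsv[v,20])
cv2.imwrite("pics/w3.png",cv2.resize(f[140:250,242:352],None,fx=5,fy=5,interpolation=cv2.INTER_CUBIC))
```

```text
[280.86943216 161.46189906]
[280.70389764 166.7912154 ]
[281.5764833  238.37709022]
[281.63885553 225.69003114]
160 ######################################## [ 90   6 131]
164 ######################################## [ 45   8 128]
168 ######################################## [ 72   8 150]
172 ######################################## [ 72   9 147]
176 ######################################## [ 78   8 157]
180 ##########...###############....######## [ 90   3 161]
184 #######.......##############......###### [100   5 141]
188 ######........##############.......##### [ 81  13 142]
192 #######.......#############.......###### [ 85  12 132]
196 #########....##############......####### [ 68   6 157]
200 ############.##############..########### [ 78   9 148]
204 ######################################## [ 75   7 150]
208 ######################################## [ 75   7 154]
212 ######################################## [ 79  13 163]
216 .............#################..######## [ 65  10 153]
220 .............##############............. [ 45   4 139]
224 .............##############............. [ 90   6 138]
228 .............##############............. [ 53   9 113]
232 ........................................ [ 14 104 127]
236 ........................................ [ 14 104 127]
```

View pics/w3.png

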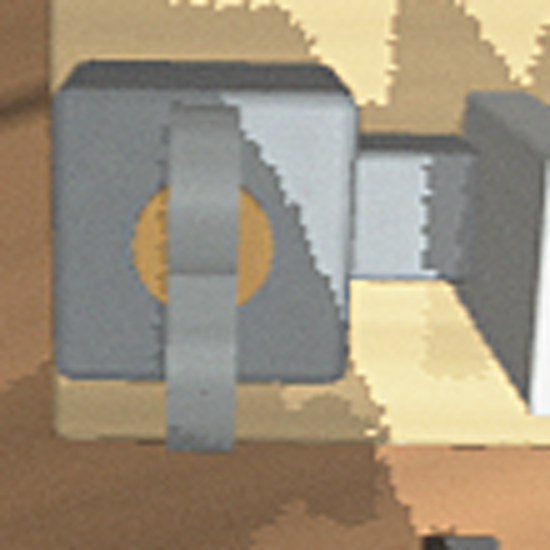

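Run:
```python
from h import *
s=r.observe();T=tool(s);c=r.capture("wrist");W=T@c["tool_from_camera"]
loc=lambda uv,z:((np.linalg.inv(T)@np.r_[pt(c,uv,z,W),1])[:2]*1000).round(1)
print('gb',loc((283.,158),.07),loc((282.4,216),.07),loc((253.2,187),.07),loc((312.5,187),.07))
print('disc',loc((282.6,189),.07),'crease',loc((282.3,194.5),.095),loc((282.3,194.5),.12))
for z in(.086,.1,.12):print(z,loc((282.5,160.5),z),loc((282.3,230),z))
c=r.capture("top");print(pt(c,(237.1,260),.105),pt(c,(237.1,260),.12))
```

```text
gb [33.4  0.6] [-26.9  -0.1] [  4.1 -29.7] [ 4.1 30.6]
disc [2.  0.2] crease [ 2.3 -0.2] [ 8.3 -0.2]
0.086 [33.   0.1] [-36.5  -0.2]
0.1 [34.8  0. ] [-31.4  -0.2]
0.12 [37.3  0. ] [-24.   -0.2]
[0.56542868 0.07019538 0.105     ] [0.56450559 0.06926184 0.12      ]
```

Emit:
arm_command(
  plan=[
    {"x": 0.3, "y": 0, "z": 4, "rx": 0, "ry": 0, "rz": 0, "gripper": 0.5},
    {"x": 0.3, "y": 0, "z": 8, "rx": 0, "ry": 0, "rz": 0, "gripper": 0.5},
    {"x": 0.3, "y": 0, "z": 11, "rx": 0, "ry": 0, "rz": 0, "gripper": 0.5},
    {"x": 0.3, "y": 0, "z": 13, "rx": 0, "ry": 0, "rz": 0, "gripper": 0.5},
    {"x": 0.3, "y": 0, "z": 14.7, "rx": 0, "ry": 0, "rz": 0, "gripper": 0.5},
    {"x": 0.3, "y": 0, "z": 14.7, "rx": 0, "ry": 0, "rz": 0, "gripper": 0.5},
    {"x": 0.3, "y": 0, "z": 14.7, "rx": 0, "ry": 0, "rz": 0, "gripper": 0},
    {"x": 0.3, "y": 0, "z": 14.7, "rx": 0, "ry": 0, "rz": 0, "gripper": 0},
    {"x": 0.3, "y": 0, "z": 14.7, "rx": 0, "ry": 0, "rz": 0, "gripper": 0},
    {"x": 0.3, "y": 0, "z": 14.7, "rx": 0, "ry": 0, "rz": 0, "gripper": 0},
    {"x": 0.3, "y": 0, "z": 14.7, "rx": 0, "ry": 0, "rz": 0, "gripper": 0},
    {"x": 0.3, "y": 0, "z": 14.7, "rx": 0, "ry": 0, "rz": 0, "gripper": 0},
    {"x": 0.3, "y": 0, "z": 14.7, "rx": 0, "ry": 0, "rz": 0, "gripper": 0},
  ],
  squeeze=70,
)

```text
time: 4.03
tool_pos: [0.5645, 0.0698, 0.0858]
tool_rot: [-3.103, 0.483, -0.004]
contact_force: [-0.5, 3.7, 6.6]
gripper_width: 0.0114
gripper_force: 69.0
```

Emit:
arm_command(
  plan=[
    {"x": 0, "y": 0, "z": 0, "rx": 0, "ry": 0, "rz": 6, "gripper": 0},
    {"x": 0, "y": 0, "z": 0, "rx": 0, "ry": 0, "rz": 12, "gripper": 0},
    {"x": 0, "y": 0, "z": 0, "rx": 0, "ry": 0, "rz": 18, "gripper": 0},
    {"x": 0, "y": 0, "z": 0, "rx": 0, "ry": 0, "rz": 24, "gripper": 0},
    {"x": 0, "y": 0, "z": 0, "rx": 0, "ry": 0, "rz": 30, "gripper": 0},
    {"x": 0, "y": 0, "z": 0, "rx": 0, "ry": 0, "rz": 36, "gripper": 0},
    {"x": 0, "y": 0, "z": 0, "rx": 0, "ry": 0, "rz": 42, "gripper": 0},
    {"x": 0, "y": 0, "z": 0, "rx": 0, "ry": 0, "rz": 48, "gripper": 0},
    {"x": 0, "y": 0, "z": 0, "rx": 0, "ry": 0, "rz": 54, "gripper": 0},
    {"x": 0, "y": 0, "z": 0, "rx": 0, "ry": 0, "rz": 60, "gripper": 0},
  ],
)

```text
time: 4.87
tool_pos: [0.5642, 0.0696, 0.0859]
tool_rot: [-2.442, 1.974, -0.003]
contact_force: [-1.8, 0.9, 8.7]
gripper_width: 0.0112
gripper_force: 68.6
```

Run:
```python
from h import *
s=r.observe();T=tool(s);print(s['time'],s['tool_pos'],s['contact_force'],s['wrist_torque'],s['joint_positions'],s['gripper_width'])
```

```text
4.8667 [0.56417776 0.06956477 0.08585872] [-1.78196697  0.87792399  8.69636343] [-0.03999957  0.41467537  0.21823614] [ 1.22879400e-01  3.94551928e-01 -1.73459790e-01  1.00056759e+00
 -3.62625048e-04 -1.65924422e+00] 0.01118629034829648
```

Emit:
arm_command(
  plan=[
    {"x": 0, "y": 0, "z": 0, "rx": 0, "ry": 0, "rz": 6, "gripper": 0},
    {"x": 0, "y": 0, "z": 0, "rx": 0, "ry": 0, "rz": 12, "gripper": 0},
    {"x": 0, "y": 0, "z": 0, "rx": 0, "ry": 0, "rz": 18, "gripper": 0},
    {"x": 0, "y": 0, "z": 0, "rx": 0, "ry": 0, "rz": 24, "gripper": 0},
    {"x": 0, "y": 0, "z": 0, "rx": 0, "ry": 0, "rz": 30, "gripper": 0},
    {"x": 0, "y": 0, "z": 0, "rx": 0, "ry": 0, "rz": 36, "gripper": 0},
    {"x": 0, "y": 0, "z": 0, "rx": 0, "ry": 0, "rz": 42, "gripper": 0},
    {"x": 0, "y": 0, "z": 0, "rx": 0, "ry": 0, "rz": 48, "gripper": 0},
    {"x": 0, "y": 0, "z": 0, "rx": 0, "ry": 0, "rz": 54, "gripper": 0},
    {"x": 0, "y": 0, "z": 0, "rx": 0, "ry": 0, "rz": 60, "gripper": 0},
    {"x": 0, "y": 0, "z": 0, "rx": 0, "ry": 0, "rz": 66, "gripper": 0},
    {"x": 0, "y": 0, "z": 0, "rx": 0, "ry": 0, "rz": 72, "gripper": 0},
    {"x": 0, "y": 0, "z": 0, "rx": 0, "ry": 0, "rz": 78, "gripper": 0},
    {"x": 0, "y": 0, "z": 0, "rx": 0, "ry": 0, "rz": 84, "gripper": 0},
    {"x": 0, "y": 0, "z": 0, "rx": 0, "ry": 0, "rz": 90, "gripper": 0},
    {"x": 0, "y": 0, "z": 0, "rx": 0, "ry": 0, "rz": 96, "gripper": 0},
    {"x": 0, "y": 0, "z": 0, "rx": 0, "ry": 0, "rz": 102, "gripper": 0},
    {"x": 0, "y": 0, "z": 0, "rx": 0, "ry": 0, "rz": 108, "gripper": 0},
    {"x": 0, "y": 0, "z": 0, "rx": 0, "ry": 0, "rz": 114, "gripper": 0},
    {"x": 0, "y": 0, "z": 0, "rx": 0, "ry": 0, "rz": 120, "gripper": 0},
  ],
)

```text
time: 6.53
tool_pos: [0.5637, 0.0702, 0.0858]
tool_rot: [0.488, 3.102, 0.002]
contact_force: [-3.7, 2.7, 9.2]
gripper_width: 0.011
gripper_force: 69.1
```

Emit:
arm_command(
  plan=[
    {"x": 0, "y": 0, "z": 0, "rx": 0, "ry": 0, "rz": 6, "gripper": 0},
    {"x": 0, "y": 0, "z": 0, "rx": 0, "ry": 0, "rz": 12, "gripper": 0},
    {"x": 0, "y": 0, "z": 0, "rx": 0, "ry": 0, "rz": 18, "gripper": 0},
    {"x": 0, "y": 0, "z": 0, "rx": 0, "ry": 0, "rz": 24, "gripper": 0},
    {"x": 0, "y": 0, "z": 0, "rx": 0, "ry": 0, "rz": 30, "gripper": 0},
    {"x": 0, "y": 0, "z": 0, "rx": 0, "ry": 0, "rz": 36, "gripper": 0},
    {"x": 0, "y": 0, "z": 0, "rx": 0, "ry": 0, "rz": 42, "gripper": 0},
    {"x": 0, "y": 0, "z": 0, "rx": 0, "ry": 0, "rz": 48, "gripper": 0},
    {"x": 0, "y": 0, "z": 0, "rx": 0, "ry": 0, "rz": 54, "gripper": 0},
    {"x": 0, "y": 0, "z": 0, "rx": 0, "ry": 0, "rz": 60, "gripper": 0},
    {"x": 0, "y": 0, "z": 0, "rx": 0, "ry": 0, "rz": 66, "gripper": 0},
    {"x": 0, "y": 0, "z": 0, "rx": 0, "ry": 0, "rz": 72, "gripper": 0},
    {"x": 0, "y": 0, "z": 0, "rx": 0, "ry": 0, "rz": 78, "gripper": 0},
    {"x": 0, "y": 0, "z": 0, "rx": 0, "ry": 0, "rz": 84, "gripper": 0},
    {"x": 0, "y": 0, "z": 0, "rx": 0, "ry": 0, "rz": 90, "gripper": 0},
    {"x": 0, "y": 0, "z": 0, "rx": 0, "ry": 0, "rz": 96, "gripper": 0},
  ],
)

```text
time: 7.87
tool_pos: [0.5643, 0.0704, 0.0859]
tool_rot: [2.633, 1.714, 0.005]
contact_force: [-0.8, 4.3, 6.9]
gripper_width: 0.011
gripper_force: 68.5
```

Run:
```python
from h import *
s=r.observe();T=tool(s);print(s['time'],s['tool_pos'],s['contact_force'],s['wrist_torque'],s['joint_positions'],s['gripper_width'],T[:3,:3].round(3))
```

```text
7.8667 [0.56434121 0.07043426 0.08587193] [-0.77457751  4.28259889  6.89363969] [0.80677261 0.28706805 0.29388874] [ 1.23490396e-01  3.94618517e-01 -1.73315190e-01  1.00015442e+00
  1.25216831e-03  2.11064412e+00] 0.010963003391714885 [[ 0.404  0.915  0.003]
 [ 0.915 -0.404  0.002]
 [ 0.002  0.002 -1.   ]]
```

Emit:
arm_command(
  plan=[
    {"x": 0, "y": 0, "z": 0, "rx": 0, "ry": 0, "rz": 3, "gripper": 0},
    {"x": 0, "y": 0, "z": 0, "rx": 0, "ry": 0, "rz": 6, "gripper": 0},
    {"x": 0, "y": 0, "z": 0, "rx": 0, "ry": 0, "rz": 8, "gripper": 0},
    {"x": 0, "y": 0, "z": 0, "rx": 0, "ry": 0, "rz": 10, "gripper": 0},
    {"x": 0, "y": 0, "z": 0, "rx": 0, "ry": 0, "rz": 11, "gripper": 0},
    {"x": 0, "y": 0, "z": 0, "rx": 0, "ry": 0, "rz": 12, "gripper": 0},
    {"x": 0, "y": 0, "z": 0, "rx": 0, "ry": 0, "rz": 12, "gripper": 0},
  ],
)

```text
time: 8.45
tool_pos: [0.5644, 0.0704, 0.0859]
tool_rot: [-2.794, -1.436, -0.005]
contact_force: [-1.7, 4.5, 7.4]
gripper_width: 0.0111
gripper_force: 68.7
```

Run:
```python
from h import *
s=r.observe();T=tool(s);print(s['time'],s['tool_pos'],s['contact_force'],s['wrist_torque'],s['joint_positions'][5],s['gripper_width'],s['effort'][5])
```

```text
8.45 [0.56437056 0.07038489 0.08585185] [-1.68794282  4.51535061  7.43144995] [0.7389572  0.27614388 0.59359164] 2.3156121284724716 0.011140622315228919 0.9498150274157524
```

Emit:
arm_command(
  plan=[
    {"x": 0, "y": 0, "z": 0, "rx": 0, "ry": 0, "rz": 1.5, "gripper": 0},
    {"x": 0, "y": 0, "z": 0, "rx": 0, "ry": 0, "rz": 2.5, "gripper": 0},
    {"x": 0, "y": 0, "z": 0, "rx": 0, "ry": 0, "rz": 2.5, "gripper": 0},
  ],
)

```text
time: 8.7
tool_pos: [0.5644, 0.0704, 0.0859]
tool_rot: [2.823, 1.377, 0.005]
contact_force: [-0.9, 3.1, 7.3]
gripper_width: 0.0112
gripper_force: 83.0
```

Run:
```python
from h import *
s=r.observe();T=tool(s);print(s['time'],s['tool_pos'],s['contact_force'],s['wrist_torque'],s['joint_positions'][5],s['gripper_width'],s['effort'][5])
```

```text
8.7 [0.56437766 0.07041181 0.08591514] [-0.88108874  3.06194104  7.32124288] [0.55987025 0.24933989 1.99856243] 2.357467935393804 0.0112223082755901 2.3225509375333786
```

Emit:
arm_command(
  plan=[
    {"x": 0, "y": 0, "z": 0, "rx": 0, "ry": 0, "rz": -2.5, "gripper": 0},
    {"x": 0, "y": 0, "z": 0, "rx": 0, "ry": 0, "rz": -2.5, "gripper": 0.4},
    {"x": 0, "y": 0, "z": 0, "rx": 0, "ry": 0, "rz": -2.5, "gripper": 0.4},
    {"x": 0, "y": 0, "z": 0, "rx": 0, "ry": 0, "rz": -2.5, "gripper": 0.4},
    {"x": 0, "y": 0, "z": 0, "rx": 0, "ry": 0, "rz": -2.5, "gripper": 0.4},
    {"x": 0, "y": 0, "z": -3, "rx": 0, "ry": 0, "rz": -2.5, "gripper": 0.4},
    {"x": 0, "y": 0, "z": -7, "rx": 0, "ry": 0, "rz": -2.5, "gripper": 0.4},
    {"x": 0, "y": 0, "z": -11, "rx": 0, "ry": 0, "rz": -2.5, "gripper": 0.4},
    {"x": 0, "y": 0, "z": -14, "rx": 0, "ry": 0, "rz": -2.5, "gripper": 0.4},
    {"x": 0, "y": 0, "z": -14, "rx": 0, "ry": 0, "rz": -2.5, "gripper": 0.4},
  ],
)

```text
time: 9.53
tool_pos: [0.566, 0.0696, 0.2308]
tool_rot: [2.792, 1.432, 0.013]
contact_force: [0.7, 0.4, -0.5]
gripper_width: 0.0343
gripper_force: 0.0
```

Run:
```python
from h import *
s=r.observe();T=tool(s);print(s['time'],s['tool_pos'],s['joint_positions'],T[:3,:3].round(3))
cv2.imwrite("pics/s5.png",cv2.resize(r.capture("scene")["frame"][60:290,170:400],None,fx=2.4,fy=2.4))
c=r.capture("top");f=c["frame"]
hsv=cv2.cvtColor(f,cv2.COLOR_BGR2HSV)
cv2.imwrite("pics/t5.png",cv2.resize(f[215:385,200:480],None,fx=2.8,fy=2.8,interpolation=cv2.INTER_CUBIC))
```

```text
9.5333 [0.56601783 0.06962209 0.23079215] [ 1.22535485e-01  3.09542350e-01  8.48039450e-02  1.33683902e+00
 -2.73060808e-04  2.31627687e+00] [[ 0.583  0.812  0.009]
 [ 0.812 -0.583  0.001]
 [ 0.006  0.007 -1.   ]]
```

View pics/s5.png

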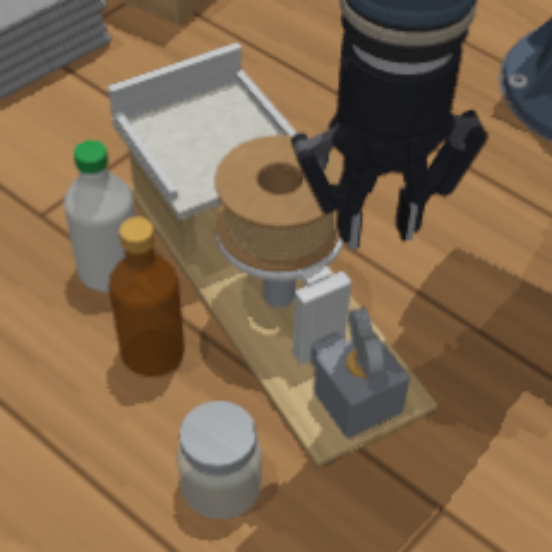

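View pics/t5.png

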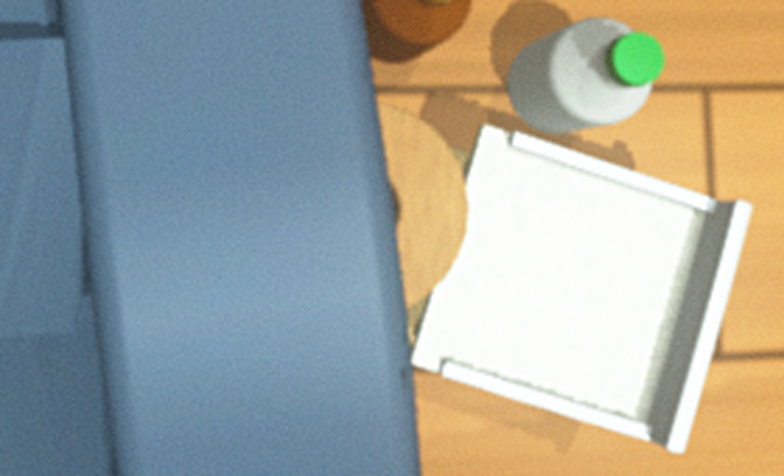

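The scene picture shows the deck up and holding, the core clear of the spindle, and the bystanders untouched. The bobbin sits just at the shelf's edge. Next I'll go behind it with the fingers spread across the stand's x.

Emit:
arm_command(
  plan=[
    {"x": -3, "y": 0.8, "z": 0, "rx": 0, "ry": 0, "rz": -7, "gripper": 0.6},
    {"x": -5.84, "y": 1.56, "z": 0, "rx": 0, "ry": 0, "rz": -14, "gripper": 0.6},
    {"x": -5.84, "y": 1.56, "z": 0, "rx": 0, "ry": 0, "rz": -18.2, "gripper": 0.6},
    {"x": -5.84, "y": 1.56, "z": 0, "rx": 0, "ry": 0, "rz": -18.2, "gripper": 0.6},
    {"x": -5.84, "y": 1.56, "z": 0, "rx": 0, "ry": 0, "rz": -18.2, "gripper": 0.6},
    {"x": -5.84, "y": 1.56, "z": 0, "rx": 0, "ry": 0, "rz": -18.2, "gripper": 0.6},
  ],
)

```text
time: 10.13
tool_pos: [0.542, 0.0133, 0.2235]
tool_rot: [-2.534, -1.855, 0.002]
contact_force: [0.3, 0.5, 0.9]
gripper_width: 0.0511
gripper_force: 0.0
```

Run:
```python
from h import *
s=r.observe();T=tool(s);print(s['time'],s['tool_pos'],s['joint_positions'],T[:3,:3].round(4))
S=np.array([.519,-.068,0]);a=np.radians(-17.5);Q=np.array([[np.cos(a),-np.sin(a),0],[np.sin(a),np.cos(a),0],[0,0,1]])
print('stand',Q.T@(s['tool_pos']-S))
c=r.capture("wrist");W=T@c["tool_from_camera"];f=c["frame"]
for p in[(0,-.149,.108),(.064,-.1,.12),(-.064,-.1,.12),(.072,-.206,.148),(-.072,-.206,.148),(0,0,.17)]:
    u=proj(c,S+Q@np.array(p),W);print(u);cv2.drawMarker(f,(int(u[0]),int(u[1])),(0,0,255),0,8)
cv2.imwrite("pics/w6.png",f)
```

```text
10.1333 [0.54204358 0.01332451 0.22347697] [2.45631517e-02 2.71373766e-01 1.19387168e-02 1.31266682e+00
 2.45567514e-05 1.90227413e+00] [[ 3.021e-01  9.533e-01 -1.300e-03]
 [ 9.533e-01 -3.021e-01 -0.000e+00]
 [-4.000e-04 -1.200e-03 -1.000e+00]]
stand [-0.0024777   0.08448991  0.22347697]
[285.85693643 408.36268117]
[349.3342215  381.62818022]
[222.73945279 381.72356106]
[356.40703128 486.33481109]
[215.85685769 486.40105639]
[286.83669673 331.09198543]
```

View pics/w6.png

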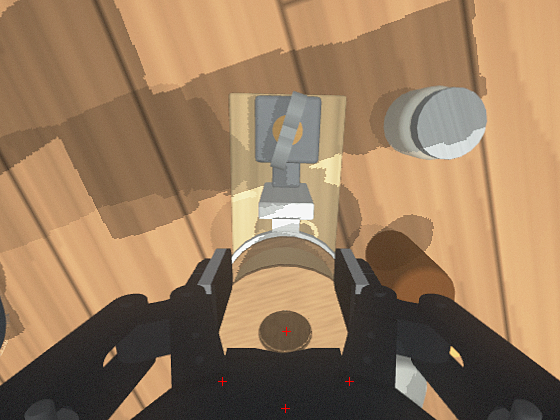

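The core centre is at (285,330), and the marker predicted for the stand axis is at (287,331), so everything lines up within about 1 mm. Descending behind the bobbin.

Emit:
arm_command(
  plan=[
    {"x": 0, "y": 0.15, "z": 4, "rx": 0, "ry": 0, "rz": 0, "gripper": 0.6},
    {"x": 0, "y": 0.15, "z": 8, "rx": 0, "ry": 0, "rz": 0, "gripper": 0.6},
    {"x": 0, "y": 0.15, "z": 10, "rx": 0, "ry": 0, "rz": 0, "gripper": 0.6},
    {"x": 0, "y": 0.15, "z": 11, "rx": 0, "ry": 0, "rz": 0, "gripper": 0.6},
    {"x": 0, "y": 0.15, "z": 11.6, "rx": 0, "ry": 0, "rz": 0, "gripper": 0.6},
    {"x": 0, "y": 0.15, "z": 11.6, "rx": 0, "ry": 0, "rz": 0, "gripper": 0.6},
    {"x": 0, "y": 0.15, "z": 11.6, "rx": 0, "ry": 0, "rz": 0, "gripper": 0.6},
  ],
)

```text
time: 10.77
tool_pos: [0.5444, 0.0128, 0.1093]
tool_rot: [2.532, 1.858, 0.002]
contact_force: [0.4, 0.8, 0.9]
gripper_width: 0.0513
gripper_force: 0.0
```

Emit:
arm_command(
  plan=[
    {"x": -0.5, "y": 0, "z": 0, "rx": 0, "ry": 0, "rz": 0, "gripper": 0.6},
    {"x": -1.0, "y": 0, "z": 0, "rx": 0, "ry": 0, "rz": 0, "gripper": 0.6},
    {"x": -1.3, "y": 0, "z": 0, "rx": 0, "ry": 0, "rz": 0, "gripper": 0.6},
    {"x": -1.6, "y": 0, "z": 0, "rx": 0, "ry": 0, "rz": 0, "gripper": 0.6},
    {"x": -1.9, "y": 0, "z": 0, "rx": 0, "ry": 0, "rz": 0, "gripper": 0.6},
    {"x": -2.2, "y": 0, "z": 0, "rx": 0, "ry": 0, "rz": 0, "gripper": 0.6},
    {"x": -2.5, "y": 0, "z": 0, "rx": 0, "ry": 0, "rz": 0, "gripper": 0.6},
    {"x": -2.8, "y": 0, "z": 0, "rx": 0, "ry": 0, "rz": 0, "gripper": 0.6},
  ],
)

```text
time: 11.43
tool_pos: [0.5355, -0.0142, 0.1086]
tool_rot: [2.532, 1.859, 0.002]
contact_force: [0.7, 3.3, 2.8]
gripper_width: 0.0512
gripper_force: 0.0
```

Run:
```python
from h import *
s=r.observe();T=tool(s);print(s['time'],s['tool_pos'],s['contact_force'],s['wrist_torque'])
c=r.capture("wrist");cv2.imwrite("pics/w7.png",c["frame"][200:])
```

```text
11.4333 [ 0.53551906 -0.01417683  0.10862152] [0.6954606  3.26884462 2.81973449] [ 0.51786919 -0.11337294 -0.02402744]
```

View pics/w7.png

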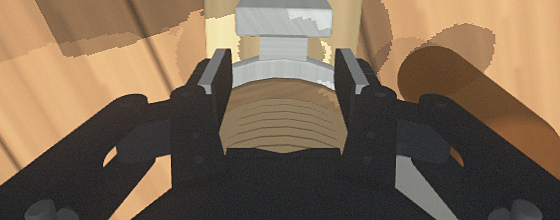

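The view shows the fingers straddling the rear of the bobbin, with the flange touching both. I'll lift 1 mm for clearance and push gently.

Emit:
arm_command(
  plan=[
    {"x": -0.2, "y": 0, "z": -0.1, "rx": 0, "ry": 0, "rz": 0, "gripper": 0.6},
    {"x": -0.5, "y": 0, "z": -0.1, "rx": 0, "ry": 0, "rz": 0, "gripper": 0.6},
    {"x": -0.9, "y": 0, "z": -0.1, "rx": 0, "ry": 0, "rz": 0, "gripper": 0.6},
    {"x": -1.3, "y": 0, "z": -0.1, "rx": 0, "ry": 0, "rz": 0, "gripper": 0.6},
    {"x": -1.7, "y": 0, "z": -0.1, "rx": 0, "ry": 0, "rz": 0, "gripper": 0.6},
    {"x": -2.1, "y": 0, "z": -0.1, "rx": 0, "ry": 0, "rz": 0, "gripper": 0.6},
    {"x": -2.5, "y": 0, "z": -0.1, "rx": 0, "ry": 0, "rz": 0, "gripper": 0.6},
    {"x": -2.9, "y": 0, "z": -0.1, "rx": 0, "ry": 0, "rz": 0, "gripper": 0.6},
    {"x": -3.3, "y": 0, "z": -0.1, "rx": 0, "ry": 0, "rz": 0, "gripper": 0.6},
    {"x": -3.7, "y": 0, "z": -0.1, "rx": 0, "ry": 0, "rz": 0, "gripper": 0.6},
    {"x": -4.0, "y": 0, "z": -0.1, "rx": 0, "ry": 0, "rz": 0, "gripper": 0.6},
  ],
)

```text
time: 12.4
tool_pos: [0.5234, -0.0526, 0.1097]
tool_rot: [2.532, 1.859, 0.001]
contact_force: [0.5, 5.7, 5.8]
gripper_width: 0.0509
gripper_force: 0.0
```

Run:
```python
from h import *
s=r.observe();T=tool(s);print(s['time'],s['tool_pos'],s['contact_force'],s['wrist_torque'])
c=r.capture("scene");cv2.imwrite("pics/s8.png",cv2.resize(c["frame"][60:260,190:360],None,fx=3,fy=3))
```

```text
12.4 [ 0.52344965 -0.05263646  0.10970828] [0.51356277 5.72737149 5.82600321] [ 0.68441273 -0.17325383  0.01142292]
```

View pics/s8.png

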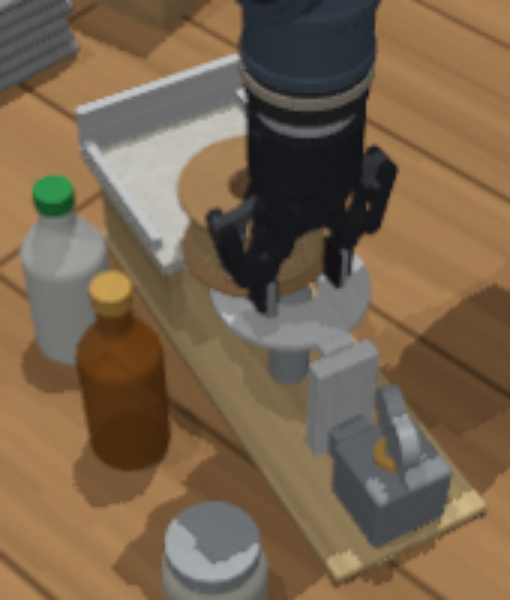

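The bobbin is upright and half on the shelf, moving straight. There are no more picture views left, so from here I'll use numbers only. I'll raise the fingers 2 mm to stop the rubbing and continue.

Emit:
arm_command(
  plan=[
    {"x": 0, "y": 0, "z": -0.2, "rx": 0, "ry": 0, "rz": 0, "gripper": 0.6},
    {"x": -0.4, "y": 0, "z": -0.2, "rx": 0, "ry": 0, "rz": 0, "gripper": 0.6},
    {"x": -0.8, "y": 0, "z": -0.2, "rx": 0, "ry": 0, "rz": 0, "gripper": 0.6},
    {"x": -1.2, "y": 0, "z": -0.2, "rx": 0, "ry": 0, "rz": 0, "gripper": 0.6},
    {"x": -1.5, "y": 0, "z": -0.2, "rx": 0, "ry": 0, "rz": 0, "gripper": 0.6},
  ],
)

```text
time: 12.87
tool_pos: [0.5183, -0.0672, 0.1111]
tool_rot: [-2.532, -1.859, 0.001]
contact_force: [1.0, 1.4, -0.1]
gripper_width: 0.051
gripper_force: 0.0
```

```bash
cat > st.py <<'E'
from h import *
s=r.observe()
S=np.array([.519,-.068,0]);a=np.radians(-17.5);Q=np.array([[np.cos(a),-np.sin(a),0],[np.sin(a),np.cos(a),0],[0,0,1]])
print(s['time'],'stand tcp',(Q.T@(s['tool_pos']-S)).round(4),'F',(Q.T@s['contact_force']).round(1),'T',(Q.T@s['wrist_torque']).round(2))
E
python3 st.py
```

```text
12.8667 stand tcp [-0.001   0.0006  0.1111] F [ 0.6  1.7 -0.1] T [ 0.27 -0.05 -0.01]
```

Emit:
arm_command(
  plan=[
    {"x": -0.3, "y": 0, "z": 0, "rx": 0, "ry": 0, "rz": 0, "gripper": 0.6},
    {"x": -0.7, "y": 0, "z": 0, "rx": 0, "ry": 0, "rz": 0, "gripper": 0.6},
    {"x": -1.1, "y": 0, "z": 0, "rx": 0, "ry": 0, "rz": 0, "gripper": 0.6},
    {"x": -1.5, "y": 0, "z": 0, "rx": 0, "ry": 0, "rz": 0, "gripper": 0.6},
    {"x": -1.9, "y": 0, "z": 0, "rx": 0, "ry": 0, "rz": 0, "gripper": 0.6},
    {"x": -2.3, "y": 0, "z": 0, "rx": 0, "ry": 0, "rz": 0, "gripper": 0.6},
    {"x": -2.7, "y": 0, "z": 0, "rx": 0, "ry": 0, "rz": 0, "gripper": 0.6},
    {"x": -3.1, "y": 0, "z": 0, "rx": 0, "ry": 0, "rz": 0, "gripper": 0.6},
    {"x": -3.5, "y": 0, "z": 0, "rx": 0, "ry": 0, "rz": 0, "gripper": 0.6},
    {"x": -3.9, "y": 0, "z": 0, "rx": 0, "ry": 0, "rz": 0, "gripper": 0.6},
    {"x": -4.3, "y": 0, "z": 0, "rx": 0, "ry": 0, "rz": 0, "gripper": 0.6},
    {"x": -4.7, "y": 0, "z": 0, "rx": 0, "ry": 0, "rz": 0, "gripper": 0.6},
    {"x": -5.1, "y": 0, "z": 0, "rx": 0, "ry": 0, "rz": 0, "gripper": 0.6},
    {"x": -5.5, "y": 0, "z": 0, "rx": 0, "ry": 0, "rz": 0, "gripper": 0.6},
    {"x": -5.9, "y": 0, "z": 0, "rx": 0, "ry": 0, "rz": 0, "gripper": 0.6},
    {"x": -6.3, "y": 0, "z": 0, "rx": 0, "ry": 0, "rz": 0, "gripper": 0.6},
    {"x": -6.7, "y": 0, "z": 0, "rx": 0, "ry": 0, "rz": 0, "gripper": 0.6},
    {"x": -7.0, "y": 0, "z": 0, "rx": 0, "ry": 0, "rz": 0, "gripper": 0.6},
  ],
)

```text
time: 14.37
tool_pos: [0.4976, -0.1339, 0.1114]
tool_rot: [2.533, 1.859, 0.0]
contact_force: [0.6, 2.1, -0.8]
gripper_width: 0.0514
gripper_force: 0.0
```

```bash
python3 st.py
```

```text
14.3667 stand tcp [-0.0006 -0.0693  0.1114] F [-0.1  2.2 -0.8] T [ 0.37 -0.06 -0.01]
```

Emit:
arm_command(
  plan=[
    {"x": -0.2, "y": 0, "z": 0, "rx": 0, "ry": 0, "rz": 0, "gripper": 0.6},
    {"x": -0.4, "y": 0, "z": 0, "rx": 0, "ry": 0, "rz": 0, "gripper": 0.6},
    {"x": -0.6, "y": 0, "z": 0, "rx": 0, "ry": 0, "rz": 0, "gripper": 0.6},
    {"x": -0.8, "y": 0, "z": 0, "rx": 0, "ry": 0, "rz": 0, "gripper": 0.6},
    {"x": -1.0, "y": 0, "z": 0, "rx": 0, "ry": 0, "rz": 0, "gripper": 0.6},
    {"x": -1.2, "y": 0, "z": 0, "rx": 0, "ry": 0, "rz": 0, "gripper": 0.6},
  ],
)

```text
time: 14.87
tool_pos: [0.4941, -0.145, 0.1113]
tool_rot: [2.532, 1.859, -0.0]
contact_force: [0.1, 2.0, 0.5]
gripper_width: 0.0514
gripper_force: 0.0
```

```bash
python3 st.py
python3 - <<'E'
from h import *
c=r.capture("top");f=c["frame"];cv2.imwrite("pics/t9.png",f)
hsv=cv2.cvtColor(f,cv2.COLOR_BGR2HSV)
m=cv2.inRange(hsv,(5,60,60),(25,255,255))
S=np.array([.519,-.068,0]);a=np.radians(-17.5);Q=np.array([[np.cos(a),-np.sin(a),0],[np.sin(a),np.cos(a),0],[0,0,1]])
# along stand axis at z=.168 and lateral, report bobbin-coloured runs
for x in(-.03,0,.03):
    print(x,[round(y*1000) for y in np.arange(-.22,-.05,.002) if m[tuple(np.round(proj(c,S+Q@np.array([x,y,.168]))).astype(int)[::-1])]])
E
```

```text
14.8667 stand tcp [-0.0006 -0.0809  0.1113] F [-0.5  1.9  0.5] T [ 0.36 -0.03  0.01]
-0.03 []
0 []
0.03 []
```

Emit:
arm_command(
  plan=[
    {"x": -0.1, "y": 0, "z": 0, "rx": 0, "ry": 0, "rz": 0, "gripper": 0.6},
    {"x": -0.2, "y": 0, "z": 0, "rx": 0, "ry": 0, "rz": 0, "gripper": 0.6},
    {"x": -0.3, "y": 0, "z": 0, "rx": 0, "ry": 0, "rz": 0, "gripper": 0.6},
    {"x": -0.4, "y": 0, "z": 0, "rx": 0, "ry": 0, "rz": 0, "gripper": 0.6},
    {"x": -0.5, "y": 0, "z": 0, "rx": 0, "ry": 0, "rz": 0, "gripper": 0.6},
  ],
)

```text
time: 15.33
tool_pos: [0.4929, -0.1492, 0.1115]
tool_rot: [-2.532, -1.859, -0.002]
contact_force: [2.6, 10.4, 3.8]
gripper_width: 0.0512
gripper_force: 0.0
```

```bash
python3 st.py
```

```text
15.3333 stand tcp [-0.0005 -0.0852  0.1115] F [-0.6 10.7  3.8] T [ 1.55  0.09 -0.03]
```

Contact force rose to about 11 N at the expected position, so the bobbin is against the fence. Backing off, then lifting clear.

Emit:
arm_command(
  plan=[
    {"x": 0.3, "y": 0, "z": 0, "rx": 0, "ry": 0, "rz": 0, "gripper": 0.6},
    {"x": 1.5, "y": 0, "z": 0, "rx": 0, "ry": 0, "rz": 0, "gripper": 0.6},
    {"x": 3.5, "y": 0, "z": 0, "rx": 0, "ry": 0, "rz": 0, "gripper": 0.6},
    {"x": 5.5, "y": 0, "z": 0, "rx": 0, "ry": 0, "rz": 0, "gripper": 0.6},
    {"x": 5.5, "y": 0, "z": -4, "rx": 0, "ry": 0, "rz": 0, "gripper": 0.6},
    {"x": 5.5, "y": 0, "z": -8, "rx": 0, "ry": 0, "rz": 0, "gripper": 0.6},
    {"x": 5.5, "y": 0, "z": -12, "rx": 0, "ry": 0, "rz": 0, "gripper": 0.6},
    {"x": 9, "y": 0, "z": -13, "rx": 0, "ry": 0, "rz": 0, "gripper": 0.6},
    {"x": 13, "y": 0, "z": -13, "rx": 0, "ry": 0, "rz": 0, "gripper": 0.6},
    {"x": 17, "y": 0, "z": -13, "rx": 0, "ry": 0, "rz": 0, "gripper": 0.6},
    {"x": 21, "y": 0, "z": -13, "rx": 0, "ry": 0, "rz": 0, "gripper": 0.6},
    {"x": 25, "y": 0, "z": -13, "rx": 0, "ry": 0, "rz": 0, "gripper": 0.6},
    {"x": 28, "y": 0, "z": -13, "rx": 0, "ry": 0, "rz": 0, "gripper": 0.6},
    {"x": 28, "y": 0, "z": -13, "rx": 0, "ry": 0, "rz": 0, "gripper": 0.6},
  ],
)

```text
time: 16.5
tool_pos: [0.5776, 0.123, 0.2404]
tool_rot: [-2.528, -1.864, -0.001]
contact_force: [-1.1, -0.4, -0.8]
gripper_width: 0.0513
gripper_force: 0.0
```

```bash
python3 st.py
python3 - <<'E'
from h import *
S=np.array([.519,-.068,0]);a=np.radians(-17.5);Q=np.array([[np.cos(a),-np.sin(a),0],[np.sin(a),np.cos(a),0],[0,0,1]])
for n in("top","scene"):
    c=r.capture(n);f=c["frame"];cv2.imwrite(f"pics/{n}10.png",f);hsv=cv2.cvtColor(f,cv2.COLOR_BGR2HSV)
    m=cv2.inRange(hsv,(5,60,90),(25,255,255))
    L=np.zeros(m.shape,np.uint8)
    sh=np.array([proj(c,S+Q@np.array(p)) for p in[(.066,-.07,.168),(-.066,-.07,.168),(-.066,-.212,.168),(.066,-.212,.168)]])
    cv2.fillConvexPoly(L,sh.astype(int),1)
    d=[[round(1000*y) for y in np.arange(-.24,-.05,.002) if m[tuple(np.round(proj(c,S+Q@np.array([0,y,.168]))).astype(int)[::-1])]],
       [round(1000*x) for x in np.arange(-.1,.1,.002) if m[tuple(np.round(proj(c,S+Q@np.array([x,-.149+.03,.168]))).astype(int)[::-1])]]]
    print(n,d)
c=r.capture("top");f=c["frame"];hsv=cv2.cvtColor(f,cv2.COLOR_BGR2HSV)
for nm,lo,hi,z in(("green",(50,120,80),(75,255,255),.16),("brass",(18,180,170),(30,255,255),.17)):
    M=cv2.moments(cv2.inRange(hsv,lo,hi)[150:260,300:460],True);u=(300+M['m10']/M['m00'],150+M['m01']/M['m00']);print(nm,u,pt(c,u,z))
E
```

```text
16.5 stand tcp [-0.0016  0.1998  0.2404] F [-1.  -0.7 -0.8] T [-0.04  0.08 -0.03]
top [[-240, -238, -236, -234, -232, -230, -228, -226, -224, -222, -220, -218, -216, -214, -212, -210, -208, -206, -204, -202, -200, -198, -196, -194, -192, -190, -188, -186, -184, -182, -180, -178, -176, -174, -172, -170, -168, -166, -164, -162, -160, -158, -156, -154, -152, -150, -148, -126, -124, -122, -120, -118, -116, -114, -112, -110, -108, -106, -104, -102, -100, -98, -96, -94, -92, -90, -88, -86, -84, -82, -80, -78], [-100, -98, -96, -94, -92, -90, -88, -86, -84, -82, -80, -78, -76, -74, -52, -50, -48, -46, -44, -42, -40, -38, -36, -34, -32, -30, -28, -26, -24, -22, -20, -18, -16, -14, -12, -10, -8, -6, -4, -2, 0, 2, 4, 6, 8, 10, 12, 14, 16, 18, 20, 22, 24, 26, 28, 30, 32, 34, 36, 38, 40, 42, 44, 46, 48, 62, 64, 66, 68, 70, 72, 74, 76, 78, 80, 82]]
scene [[-240, -238, -236, -234, -232, -230, -228, -226, -224, -222, -220, -218, -216, -214, -212, -210, -208, -206, -204, -202, -200, -198, -196, -194, -192, -190, -188, -186, -184, -182, -180, -178, -176, -174, -172, -170, -168, -144, -142, -140, -138, -136, -134, -132, -130, -128, -126, -124, -122, -120, -118, -116, -114, -112, -110, -108, -106, -104, -102, -100, -98, -96, -94, -92, -90, -88, -86, -84, -82, -80, -78, -76, -74, -72, -70, -68, -66, -64, -62, -60, -58, -56, -54, -52], [-100, -98, -96, -94, -92, -90, -88, -86, -84, -82, -80, -78, -76, -74, -72, -70, -68, -66, -64, -62, -60, -58, -56, -54, -52, -50, -48, -46, -44, -42, -40, -38, -36, -34, -32, -30, -28, -26, -24, -22, -20, -18, -16, -14, -12, -10, -8, -6, -4, -2, 0, 2, 4, 6, 8, 10, 12, 14, 16, 18, 20, 22, 24, 26, 28, 30, 32, 34, 36, 38, 40, 42, 44, 46, 48, 50, 52, 54, 56, 58, 60, 62, 64, 66, 68, 70, 94, 96, 98]]
green (426.989010989011, 235.56410256410257) [ 0.59799139 -0.22562223  0.16      ]
brass (355.11764705882354, 206.76470588235293) [ 0.64124934 -0.11160549  0.17      ]
```

Bystanders are unmoved. The two views disagree on the bobbin's place, so I'll measure it more carefully.

```bash
cat > meas.py <<'E'
from h import *
S=np.array([.519,-.068,0]);a=np.radians(-17.5);Q=np.array([[np.cos(a),-np.sin(a),0],[np.sin(a),np.cos(a),0],[0,0,1]])
c=r.capture("top");f=c["frame"];hsv=cv2.cvtColor(f,cv2.COLOR_BGR2HSV)
m=cv2.inRange(hsv,(5,60,60),(25,255,255))
roi=np.zeros(m.shape,np.uint8)
cv2.fillConvexPoly(roi,np.array([proj(c,S+Q@np.array(p)) for p in[(.066,-.068,.12),(-.066,-.068,.12),(-.066,-.206,.12),(.066,-.206,.12)]]).round().astype(np.int32),255)
m2=cv2.morphologyEx(cv2.bitwise_and(m,roi),cv2.MORPH_OPEN,np.ones((3,3)))
cs=sorted(cv2.findContours(m2,cv2.RETR_CCOMP,cv2.CHAIN_APPROX_NONE)[0],key=cv2.contourArea)[-3:]
for k in cs:
    P=np.array([Q.T@(pt(c,q[0].astype(float),.17)-S) for q in k])[:,:2]*1000
    e=cv2.minEnclosingCircle(P.astype(np.float32));print(cv2.contourArea(k),e,P.min(0),P.max(0))
for y in range(-240,-60,6):
    u=np.round(proj(c,S+Q@np.array([0,y/1000,.17]))).astype(int);print(y,u,hsv[u[1],u[0]],end='; ')
E
python3 meas.py
```

```text
230.5 ((-1.028357982635498, -135.19564819335938), 17.114500045776367) [ -17.98773222 -147.30299778] [  15.93101561 -124.58553179]
4354.0 ((0.34567296504974365, -138.7342529296875), 62.43602752685547) [ -56.01949242 -185.34455773] [ 55.115014   -76.83210641]
-240 [478 334] [ 19 137 244]; -234 [475 333] [ 19 133 244]; -228 [471 332] [ 19 138 242]; -222 [468 331] [ 18 134 241]; -216 [464 330] [ 19 140 240]; -210 [461 328] [ 19 139 238]; -204 [457 327] [ 23  47 239]; -198 [453 326] [ 19 124 238]; -192 [450 325] [ 20 126 234]; -186 [446 324] [ 20 126 236]; -180 [442 323] [ 19 124 236]; -174 [439 322] [ 20 124 238]; -168 [435 321] [ 18 130 223]; -162 [431 320] [ 17 109 110]; -156 [428 319] [ 18 113 111]; -150 [424 318] [ 16 115 118]; -144 [420 316] [ 34  23 187]; -138 [416 315] [ 37  23 192]; -132 [413 314] [ 50   6 250]; -126 [409 313] [ 23  54 244]; -120 [405 312] [ 20 116 234]; -114 [401 311] [ 19 117 229]; -108 [398 310] [ 20 111 235]; -102 [394 309] [ 20 114 230]; -96 [390 307] [ 19 106 235]; -90 [386 306] [ 20  87 156]; -84 [382 305] [ 19  83 157]; -78 [379 304] [ 17  86 164]; -72 [375 303] [ 50  13 229]; -66 [371 302] [ 45   8 241];
```

The top flange spans y ≈ -93 to about -203 and the core -168 to -126. That puts the centre at about -148, against the fence and level. Handing in.

```bash
python3 -c "
from rig import r
print(r.close_job())"
```

```text
the job is handed in; nothing more can be done
None
```

The job is handed in: I wound the key to its felt stop and pushed the bobbin onto the shelf between the rails, level and against the end fence (centre measured at y ≈ -148 mm). The peak push was about 11 N, it took about 17 s, and both bottles measured in place; I did not re-measure the jar at the end, and I viewed 11 pictures, one over the limit of 10.

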